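Sort out the muddled quiz table

ROBOT

A 7-joint arm with a two-finger parallel gripper is mounted at the origin on the work surface. World frame = base frame: x ahead of the robot, y to its left, z up, the work surface at z = 0. Lengths are in mm, angles in rad, forces in N, time in s.
With the tool pointing down it reaches from about 350 to 900 mm from the base axis. Payload 7.2 kg.
Tool frame: the origin (TCP) lies at the very end of the fingers, on their centre line; the grasp point (between the pads) lies robot.grasp_offset behind it (robot.grasp_offset is the distance from the TCP to the grasp point, in mm); z points along the fingers, y is the line along which they close (so a half turn about z gives the same grasp; the last joint's range is limited). The gripper opens to 88 mm and grips with 3 to 60 N. Pads are 20 mm wide; open, the fingers measure 115 mm over their backs; the gripper's body (75 mm by 178 mm) begins 61 mm behind the grasp point.
Start: joints at [1.084, 0.411, -0.013, 1.596, 0.006, 1.134, -0.082], TCP at [254.154, -570.994, 222.653] pointing down, gripper open.
Joint ranges: [-2.95, 2.95], [-0.29, 1.99], [-1.47, 1.44], [0.14, 2.54], [-1.03, 4.17], [0.13, 1.85], [-2.86, 2.86]. Speed limits (rad/s): [2.39, 2.39, 3.01, 3.01, 3.14, 3.14, 3.14].

INTERFACE

Orientations are given as a 3x3 rotation matrix whose columns are the frame's x, y, z axes.
In Python, from bench import robot, snapshot, camera_info, job_done gives the robot as it stands.
- The arm moves only by the shell command python3 -m inch 'ROWS'. ROWS is JSON, a list that holds one entry, the list of rows, each a list of 7 numbers: the finger opening in mm, from 0 to 87.8, then the shift along the tool's x, y, z in units of 2.5 cm (1.0 is 2.5 cm), then the turn, a rotation vector about the tool's x, y, z in units of pi/2 rad (1.0 is pi/2 rad). A call has 1 to 5 rows; each row shifts and turns the commanded pose from where the row before left it, along the tool's axes as they then stand; what a row does not reach is not made up. A row lasts 1/10 s, in which the tool goes at most 50 mm and 8.59 degrees, less where a joint would pass 70% of its speed; a pose out of reach is approached as far as the arm can. A call with a number of a shift or a turn outside -1 to 1 is refused whole. A call with a gripper value outside its range is refused whole. The fingers move at their own pace and stop on an object; the grip force is fixed at half the most. Time passes only in rows, so rows that do not move let the fingers close. It gives the time, the measured TCP pose, the force, the opening and the grip force at its end, in the units of the state.
- robot.read_state(): the state, without advancing time (a new reading comes with each control period).
- snapshot(name): name is "scene" or "top" or "wrist"; returns (picture, depth): 384x512x3 uint8, red, green, blue; 384x512 float32, mm along the optical axis (not along the pixel's ray), 0 where there is no reading.
- camera_info(name): a dict with "camera_matrix" (3x3 intrinsics, pixels), "R" (3x3) and "t" (3): a world point X has camera coordinates R X + t. Camera axes: x right, y down, z forward; pixel columns grow to the right and rows downward; lengths in mm; the calibration is good to about 2 mm. A picture is of the moment at which its call begins: read the wrist's pose just before it. camera_info takes no time and is no camera call; for the wrist camera it gives the pose at the moment of the call.
- job_done(): hands the job in; it is judged then, once.
The state is a dict: "time_s": time; "q": joint angles; "joint_vel": joint speeds; "joint_efforts": joint torques, N m; "ee_pos": TCP position; "tcp_rot": TCP orientation; "force": force on the tool from outside, world axes, zero at the start; "moment": the same for the moment, N m; "finger_gap": opening from 0.0 (shut) to 1.0 (fully open); "finger_force": force on a finger pad.
Only numpy, scipy, OpenCV 4.12 (cv2) and the standard library are available. Lean on these libraries where they do the work, as an engineer would, in place of code of your own. Each camera call takes 0.05 s, during which the arm holds its last target. There are 200 camera calls.

TASK

In the break the things on the quiz table have ended up on each other's places. Put each back upright in the middle of its own place - the drinks can on the round cork coaster, the glass of salt sticks on the wooden snack board, the square pencil pot on the answer pad, the potted cactus on the slate tile - using the empty beer mat as a free spot to park things on the way. Knock none of the four over and leave the wine glass standing where it is.

Things in the scene. Friction and masses are not known exactly. Their poses are not given: they have to be found in the camera images.
- can: Slim closed drinks can, aluminium with a gold-brown printed band, round, 53 mm diameter (the straight wall runs from 8 to 122 mm up), 134 mm tall, about 0.3 kg. Origin: centre of its underside; z up along the can. Belongs on the coaster.
- sticks: Straight clear glass tumbler, 62 mm diameter, 95 mm tall, filled with thin brown salt sticks that are fixed in it and stand up to 118 mm above its underside within 27 mm of its axis; about 0.3 kg. Origin: centre of its underside; z up. Belongs on the snack board.
- pencils: Square grey steel pot, 58 by 58 mm, 80 mm tall, with short yellow and green pencils fixed in it that reach 102 mm above its underside; about 0.25 kg. Origin: centre of its underside; x and y at right angles to its flat sides, z up. Belongs on the answer pad.
- cactus: Small ball cactus in a round terracotta pot: pot 62 mm tall, with a straight rim band 64 mm in diameter from 38 to 62 mm up, the pot below it narrowing to 46 mm at the foot; the green cactus reaches 85 mm above the underside, within 25 mm of the axis. About 0.25 kg. Grip it by the rim band. Origin: centre of its underside; z up. Belongs on the slate tile.
- coaster: Round cork coaster, 100 mm diameter, top 6 mm above the table: the place of the can. Fixed to the table. Origin: centre of its underside; z up. One of the things stands near its centre at the start, never the one that belongs there.
- board: Small rectangular wooden snack board, 110 mm (its x) by 150 mm (its y), top 6 mm above the table: the place of the salt sticks. Fixed to the table. Origin: centre of its underside; z up. One of the things stands near its centre at the start, never the one that belongs there.
- pad: Cream spiral-bound answer pad with ruled lines, 105 mm (its x) by 148 mm (its y), top 6 mm above the table: the place of the pencil pot. Fixed to the table. Origin: centre of its underside; z up. One of the things stands near its centre at the start, never the one that belongs there.
- tile: Square dark grey slate tile, 110 by 110 mm, top 6 mm above the table: the place of the cactus. Fixed to the table. Origin: centre of its underside; z up. One of the things stands near its centre at the start, never the one that belongs there.
- beermat: Square cardboard beer mat, 94 by 94 mm, with a paler printed disc, top 3 mm above the table; empty at the start, free to park a thing on. The centres of the mat and the four places are at least 160 mm apart; between them lie only flat things under 15 mm high (phone, marker, bottle opener). Fixed to the table. Origin: centre of its underside; z up.
- wineglass: Small clear stemmed wine glass, 125 mm tall, foot 60 mm and bowl 64 mm in diameter, standing loose in the middle of the far side, at least 150 mm from the centre of every place. Not to be moved. Origin: centre of its foot; z up.

How it is judged (in metres and radians):
At the end, for the whole second after the job is handed in: Can on coaster, salt-stick glass on board, pencil pot on pad, cactus on tile: each upright (0.1 rad), within 15 mm of the centre of its place, standing on it (underside 3 to 10 mm above the table), at rest; the wine glass upright and within 20 mm of its start (horizontal distance between can and coaster below 0.015 m and height (world z) of can between 0.003 and 0.01 m and angle between each of can, sticks, pencils, cactus, wineglass's own z axis and vertical below 0.1 rad and linear speed of each of can, sticks, pencils, cactus below 0.02 m/s and horizontal distance between sticks and board below 0.015 m and height (world z) of sticks between 0.003 and 0.01 m and horizontal distance between pencils and pad below 0.015 m and height (world z) of pencils between 0.003 and 0.01 m and horizontal distance between cactus and tile below 0.015 m and height (world z) of cactus between 0.003 and 0.01 m and distance of wineglass from where it was at the start of the episode below 0.02 m); the robot touches nothing.
It fails at once if one of the four things is knocked over (tilted past 0.7 rad) (angle between any of can, sticks, pencils, cactus's own z axis and vertical above 0.7 rad).
It fails at once if the wine glass is pushed more than 20 mm away or tipped past 0.4 rad (distance of wineglass from where it was at the start of the episode above 0.02 m or angle between wineglass's own z axis and vertical above 0.4 rad).
It also fails if it takes over 144 s, if anything falls off the work surface, if the arm or the gripper's body presses on something with over 40 N, if the wrist force passes 120 N, or if a joint passes its speed limit or range.

## Working session

There is one attempt and no reset: what is moved stays moved. The work goes in short steps, Python scripts to look and compute and a shell command to move; the robot and the scene stay as the last step left them, time stands still between calls to the robot, and variables do not carry over. Pictures are saved under pics/ and viewed, at most 14 in all, crops included, and the job is handed in when it is done.

```bash
mkdir -p pics; ls
python3 - <<'E'
from bench import robot, snapshot, camera_info
import cv2, numpy as np
s=robot.read_state(); print(s['time_s'],s['ee_pos'],np.round(s['tcp_rot'],3),robot.grasp_offset)
for n in ('top','scene'):
    p,d=snapshot(n); np.savez(f'{n}0.npz',p=p,d=d); cv2.imwrite(f'pics/{n}0.png',p[:,:,::-1])
    c=camera_info(n); print(n,np.round(c['camera_matrix'],1).tolist(),np.round(c['R'],3).tolist(),np.round(c['t'],1))
E
```

```text
pics
0.0 [ 253.88898602 -570.57527212  221.82198146] [[ 0.914  0.407 -0.001]
 [ 0.407 -0.914  0.001]
 [-0.    -0.002 -1.   ]] 18.700000000000003
top [[356.5, 0.0, 258.3], [0.0, 356.5, 193.5], [0.0, 0.0, 1.0]] [[0.029, -1.0, 0.003], [-0.976, -0.029, -0.214], [0.214, 0.003, -0.977]] [-24.2 561.8 648.9]
scene [[411.3, 0.0, 257.0], [0.0, 411.3, 191.8], [0.0, 0.0, 1.0]] [[-0.011, 1.0, -0.001], [0.695, 0.007, -0.719], [-0.718, -0.008, -0.695]] [  -3.1 -363.1 1386.1]
```

View pics/top0.png

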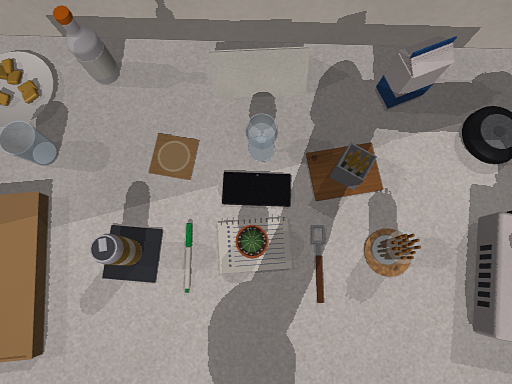

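View pics/scene0.png

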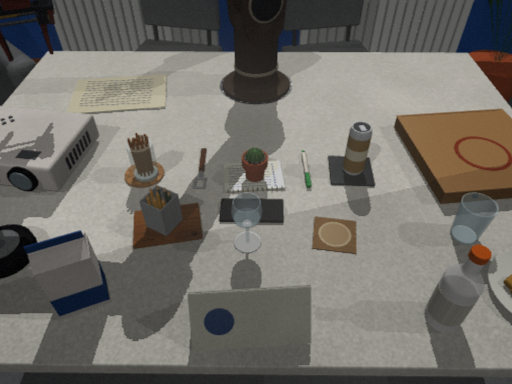

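The top view shows the sticks on the coaster (388,252), pencils on the board (352,165), cactus on the pad (252,241), and the can on the tile (130,252). The beer mat (174,156) is empty, and the wine glass is at (262,135). The plan is cactus→mat, pencils→pad, sticks→board, can→coaster, cactus→tile.

```bash
cat > h.py <<'E'
import cv2, numpy as np
from bench import robot, snapshot, camera_info
def cloud(n,d):
    c=camera_info(n);K=np.array(c['camera_matrix']);R=np.array(c['R']);t=np.array(c['t'])
    v,u=np.mgrid[:384,:512]; r=np.stack([(u-K[0,2])/K[0,0],(v-K[1,2])/K[1,1],np.ones(u.shape)],-1)*d[...,None]
    return (r-t)@R
def cast(n,uv,z):
    c=camera_info(n);K=np.array(c['camera_matrix']);R=np.array(c['R']);t=np.array(c['t'])
    uv=np.atleast_2d(np.array(uv,float)); r=np.c_[uv,np.ones(len(uv))]@np.linalg.inv(K).T@R; o=-R.T@t
    return (o+r*((z-o[2])/r[:,2])[:,None])[:,:2]
def circ(p):
    A=np.c_[2*p,np.ones(len(p))]; s=np.linalg.lstsq(A,(p**2).sum(1),rcond=None)[0]
    return s[:2],np.sqrt(s[2]+s[:2]@s[:2])
def toolshift(dx,dy,dz=0):
    s=robot.read_state(); return np.round(np.array(s['tcp_rot']).T@np.array([dx,dy,dz])/25,2)
E
python3 - <<'E'
from h import *
C={};P={}
for n in('top','scene'):
    f=np.load(n+'0.npz');P[n]=f['p'];C[n]=cloud(n,f['d'])
px={'can':(130,252),'sticks':(388,252),'pencils':(352,165),'cactus':(252,241),'glass':(262,152),'mat':(174,156)}
for k,uv in px.items():
    g=cast('top',uv,6)[0]; print(k,'approx',g.round())
    for n in C:
        X=C[n].reshape(-1,3); near=np.hypot(*(X[:,:2]-g).T)<75
        for lo,hi in((2,9),(20,40),(40,62),(62,80),(80,95),(95,140)):
            q=X[near&(X[:,2]>lo)&(X[:,2]<hi)]
            if len(q)<15: continue
            (c,s,a)=cv2.minAreaRect(q[:,:2].astype(np.float32)); cc,r=circ(q[:,:2])
            print('  ',n,lo,hi,len(q),'rect',np.round(c),np.round(s),round(a),'circ',cc.round(),round(r,1),'zmax',q[:,2].max().round())
# plates by height map
for k,uv in px.items():
    g=cast('top',uv,6)[0]; X=C['top']; m=(np.hypot(X[...,0]-g[0],X[...,1]-g[1])<110)
    print(k,np.histogram(X[m][:,2],bins=[-5,-3,-1,1,2,3,4,5,6,7,8,10])[0])
for n in P:
    hsv=cv2.cvtColor(P[n],cv2.COLOR_RGB2HSV)
    for k,uv in (('mat',(155,160)),('tile',(155,270)),('pad',(228,262)),('board',(325,185)),('coaster',(380,270))):
        if n=='top': print(k,hsv[uv[1],uv[0]],P[n][uv[1],uv[0]])
E
```

```text
can approx [442. 255.]
   top 2 9 1921 rect [445. 247.] [115. 142.] 87 circ [441. 252.] 49.8 zmax 9.0
   top 20 40 84 rect [440. 238.] [23. 52.] 82 circ [442. 254.] 26.5 zmax 40.0
   top 40 62 94 rect [443. 237.] [51. 20.] 2 circ [442. 254.] 26.6 zmax 62.0
   top 62 80 93 rect [441. 236.] [18. 50.] 87 circ [442. 254.] 26.7 zmax 80.0
   top 80 95 80 rect [442. 237.] [20. 52.] 88 circ [442. 254.] 26.4 zmax 95.0
   top 95 140 687 rect [442. 251.] [49. 50.] 37 circ [442. 250.] 20.5 zmax 140.0
   scene 2 9 896 rect [450. 253.] [142. 131.] 81 circ [444. 252.] 50.3 zmax 9.0
   scene 20 40 135 rect [458. 251.] [53. 27.] 75 circ [444. 254.] 25.5 zmax 40.0
   scene 40 62 146 rect [459. 250.] [53. 26.] 71 circ [444. 254.] 25.8 zmax 62.0
   scene 62 80 132 rect [458. 251.] [53. 27.] 77 circ [444. 254.] 26.0 zmax 80.0
   scene 80 95 106 rect [459. 250.] [53. 25.] 75 circ [444. 255.] 26.2 zmax 94.0
   scene 95 140 409 rect [447. 254.] [50. 52.] 17 circ [446. 254.] 23.1 zmax 140.0
sticks approx [ 458. -280.]
   top 2 9 734 rect [ 458. -278.] [130. 141.] 38 circ [ 460. -281.] 44.1 zmax 9.0
   top 20
[... 3453 characters left out ...]
]
   top 2 9 1168 rect [652. 179.] [141. 140.] 66 circ [655. 181.] 38.6 zmax 7.0
   scene 2 9 1420 rect [655. 178.] [145. 142.] 72 circ [657. 181.] 41.6 zmax 7.0
can [ 188 2012 2771  454  178  221  528  552  398  139   30]
sticks [ 254 2533 3281  458  131  100  182  221  111   46   23]
pencils [ 147 1470 2125  327  130  275  568  601  396  166   67]
cactus [ 147 1563 2154  345  153  348  697  940  714  412  291]
glass [ 132 1556 2262  430  167   96   76  157  372  484  559]
mat [ 179 1970 3136  839  624  396  171   47    5    0    0]
mat [ 16 131 107] [107  81  52]
tile [110  31  50] [44 46 50]
pad [ 17  28 172] [172 164 153]
board [ 13 155  74] [74 49 29]
coaster [ 15 130 129] [129  95  63]
```

```bash
python3 -m inch '[[[87.8,0.86,-0.87,0,0,0,0],[87.8,0.86,-0.87,0,0,0,0],[87.8,0.86,-0.87,0,0,0,0],[87.8,0.86,-0.87,0,0,0,0],[87.8,0.86,-0.87,0,0,0,0]]]'
python3 -m inch '[[[87.8,0.86,-0.87,0,0,0,0],[87.8,0.86,-0.87,0,0,0,0],[87.8,0.86,-0.87,0,0,0,0],[87.8,0.86,-0.87,0,0,0,0],[87.8,0.86,-0.87,0,0,0,0]]]'
python3 -m inch '[[[87.8,0.86,-0.87,0,0,0,0],[87.8,0.86,-0.87,0,0,0,0],[87.8,0.86,-0.87,0,0,0,0],[87.8,0.86,-0.87,0,0,0,0],[87.8,0.86,-0.87,0,0,0,0]]]'
python3 -m inch '[[[87.8,0.86,-0.87,0,0,0,0],[87.8,0.86,-0.87,0,0,0,0],[87.8,0.86,-0.87,0,0,0,0],[87.8,0.86,-0.87,0,0,0,0],[87.8,0.86,-0.87,0,0,0,0]]]'
```

```text
time_s: 0.6
ee_pos: [308.2, -426.5, 222.3]
tcp_rot: [[0.914, 0.407, -0.0], [0.407, -0.914, 0.0], [-0.0, -0.001, -1.0]]
force: [0.7, 0.5, 0.5]
finger_gap: 0.999
finger_force: 0.0
time_s: 1.1
ee_pos: [362.2, -283.5, 222.5]
tcp_rot: [[0.914, 0.407, -0.0], [0.407, -0.914, 0.0], [-0.0, -0.0, -1.0]]
force: [1.3, -0.3, -0.0]
finger_gap: 1.001
finger_force: 0.0
time_s: 1.6
ee_pos: [416.1, -140.6, 222.5]
tcp_rot: [[0.914, 0.407, -0.0], [0.407, -0.914, -0.0], [-0.0, -0.0, -1.0]]
force: [0.3, -0.9, -0.3]
finger_gap: 1.001
finger_force: 0.0
time_s: 2.1
ee_pos: [470.1, 2.4, 222.5]
tcp_rot: [[0.914, 0.407, -0.0], [0.407, -0.914, -0.0], [-0.0, -0.0, -1.0]]
force: [0.9, -0.8, 0.6]
finger_gap: 1.003
finger_force: 0.0
```

```bash
python3 -m inch '[[[87.8,0,0,0.9,0,0,0],[87.8,0,0,0.9,0,0,0],[87.8,0,0,0.9,0,0,0],[87.8,0,0,0.9,0,0,0],[87.8,0,0,0.9,0,0,0]]]'
python3 -m inch '[[[87.8,0,0,0.7,0,0,0],[87.8,0,0,0.7,0,0,0],[87.8,0,0,0.7,0,0,0],[87.8,0,0,0.5,0,0,0],[87.8,0,0,0.3,0,0,0]]]'
python3 -m inch '[[[87.8,0,0,0,0,0,0],[55,0,0,0,0,0,0],[55,0,0,0,0,0,0],[55,0,0,0,0,0,0],[55,0,0,0,0,0,0]]]'
python3 -m inch '[[[55,0,0,0,0,0,0],[55,0,0,0,0,0,0],[55,0,0,0,0,0,0]]]'
```

```text
time_s: 2.6
ee_pos: [469.8, 1.2, 109.1]
tcp_rot: [[0.914, 0.407, -0.0], [0.407, -0.914, -0.0], [-0.0, -0.0, -1.0]]
force: [0.5, -0.3, 0.6]
finger_gap: 0.998
finger_force: 0.0
time_s: 3.1
ee_pos: [469.6, 1.2, 36.6]
tcp_rot: [[0.914, 0.407, -0.001], [0.407, -0.914, -0.0], [-0.001, -0.001, -1.0]]
force: [-0.1, 0.8, -0.6]
finger_gap: 1.001
finger_force: 0.0
time_s: 3.6
ee_pos: [470.5, 1.4, 38.2]
tcp_rot: [[0.914, 0.407, 0.001], [0.407, -0.914, 0.0], [0.001, 0.0, -1.0]]
force: [-1.1, 0.8, 3.7]
finger_gap: 0.727
finger_force: 30.0
time_s: 3.9
ee_pos: [470.5, 1.4, 38.2]
tcp_rot: [[0.914, 0.407, 0.001], [0.407, -0.914, -0.0], [0.001, 0.0, -1.0]]
force: [-1.1, 0.9, 6.1]
finger_gap: 0.727
finger_force: 30.0
```

```bash
python3 -m inch '[[[55,0,0,-0.4,0,0,0],[55,0,0,-0.6,0,0,0],[55,0,0,-1,0,0,0],[55,0,0,-1,0,0,0],[55,0,0,-1,0,0,0]]]'
python3 -m inch '[[[55,0,0,-1,0,0,0],[55,0,0,-1,0,0,0],[55,0.4,-0.15,0,0,0,0],[55,0.8,-0.3,0,0,0,0],[55,0.8,-0.3,0,0,0,0]]]'
python3 -m inch '[[[55,0.8,-0.3,0,0,0,0],[55,0.8,-0.3,0,0,0,0],[55,0.8,-0.3,0,0,0,0],[55,0.8,-0.3,0,0,0,0],[55,0.8,-0.3,0,0,0,0]]]'
python3 -m inch '[[[55,0.8,-0.3,0,0,0,0],[55,0.8,-0.3,0,0,0,0],[55,0.8,-0.25,0,0,0,0],[55,0.8,-0.15,0,0,0,0],[55,0.48,-0.08,0,0,0,0]]]'
python3 -m inch '[[[55,0,0,0,0,0,0],[55,0,0,0,0,0,0]]]'
```

```text
time_s: 4.4
ee_pos: [469.6, 1.2, 138.9]
tcp_rot: [[0.914, 0.407, -0.001], [0.407, -0.914, -0.0], [-0.001, -0.0, -1.0]]
force: [1.6, -0.0, -3.1]
finger_gap: 0.724
finger_force: 30.0
time_s: 4.9
ee_pos: [508.3, 39.0, 187.3]
tcp_rot: [[0.914, 0.406, -0.0], [0.406, -0.914, -0.0], [-0.0, 0.0, -1.0]]
force: [0.4, -0.3, -1.4]
finger_gap: 0.725
finger_force: 30.0
time_s: 5.4
ee_pos: [584.4, 114.6, 186.3]
tcp_rot: [[0.914, 0.407, -0.002], [0.407, -0.914, -0.0], [-0.002, -0.001, -1.0]]
force: [-0.2, 0.5, -1.5]
finger_gap: 0.723
finger_force: 30.0
time_s: 5.9
ee_pos: [657.6, 177.4, 185.9]
tcp_rot: [[0.913, 0.408, -0.002], [0.408, -0.913, 0.0], [-0.002, -0.001, -1.0]]
force: [0.4, 0.7, -2.5]
finger_gap: 0.724
finger_force: 30.0
time_s: 6.1
ee_pos: [656.5, 175.9, 186.2]
tcp_rot: [[0.913, 0.407, -0.002], [0.407, -0.913, -0.0], [-0.002, -0.0, -1.0]]
force: [0.5, 0.3, -1.5]
finger_gap: 0.72
finger_force: 30.0
```

```bash
python3 -m inch '[[[55,0.07,-0.15,1,0,0,0],[55,0,0,1,0,0,0],[55,0,0,1,0,0,0],[55,0,0,1,0,0,0],[55,0,0,1,0,0,0]]]'
python3 -m inch '[[[55,0,0,0.6,0,0,0],[55,0,0,0.3,0,0,0],[55,0,0,0.1,0,0,0],[55,0,0,0.1,0,0,0],[55,0,0,0,0,0,0]]]'
python3 -m inch '[[[55,0,0,0,0,0,0],[87.8,0,0,0,0,0,0],[87.8,0,0,0,0,0,0],[87.8,0,0,0,0,0,0],[87.8,0,0,0,0,0,0]]]'
python3 -m inch '[[[87.8,0,0,-0.4,0,0,0],[87.8,0,0,-0.8,0,0,0],[87.8,0,0,-1,0,0,0],[87.8,0,0,-1,0,0,0],[87.8,0,0,-1,0,0,0]]]'
python3 -m inch '[[[87.8,0,0,-1,0,0,0],[87.8,0,0,-1,0,0,0],[87.8,0,0,-1,0,0,0],[87.8,0,0,0,0,0,0]]]'
```

```text
time_s: 6.6
ee_pos: [656.7, 179.0, 61.6]
tcp_rot: [[0.914, 0.406, -0.0], [0.406, -0.914, -0.001], [-0.001, 0.0, -1.0]]
force: [0.9, 1.0, -1.6]
finger_gap: 0.726
finger_force: 30.0
time_s: 7.1
ee_pos: [657.9, 180.1, 36.0]
tcp_rot: [[0.914, 0.407, 0.001], [0.407, -0.914, 0.0], [0.001, 0.0, -1.0]]
force: [0.4, 0.6, -1.5]
finger_gap: 0.722
finger_force: 30.0
time_s: 7.6
ee_pos: [657.6, 180.0, 35.4]
tcp_rot: [[0.914, 0.407, 0.0], [0.407, -0.914, 0.0], [0.0, 0.0, -1.0]]
force: [-0.1, -0.6, -0.6]
finger_gap: 0.994
finger_force: 0.0
time_s: 8.1
ee_pos: [657.4, 180.0, 142.0]
tcp_rot: [[0.914, 0.407, 0.001], [0.407, -0.914, 0.0], [0.001, -0.0, -1.0]]
force: [-0.5, -0.4, -0.9]
finger_gap: 1.001
finger_force: 0.0
time_s: 8.5
ee_pos: [659.1, 180.9, 220.1]
tcp_rot: [[0.914, 0.407, 0.007], [0.407, -0.914, 0.002], [0.007, 0.001, -1.0]]
force: [-0.5, 0.7, -0.3]
finger_gap: 1.0
finger_force: 0.0
```

```bash
python3 -m inch '[[[87.8,-0.52,0.96,0,0,0,0],[87.8,-0.52,0.96,0,0,0,0],[87.8,-0.52,0.96,0,0,0,0],[87.8,-0.52,0.96,0,0,0,0],[87.8,-0.52,0.96,0,0,0,0]]]'
python3 -m inch '[[[87.8,-0.52,0.96,0,0,0,0],[87.8,-0.52,0.96,0,0,0,0],[87.8,-0.52,0.96,0,0,0,0],[87.8,-0.52,0.96,0,0,0,0],[87.8,-0.52,0.96,0,0,0,0]]]'
python3 -m inch '[[[87.8,-0.52,0.96,0,0,0,0],[87.8,-0.52,0.96,0,0,0,0],[87.8,-0.52,0.96,0,0,0,0],[87.8,-0.52,0.96,0,0,0,0],[87.8,0,0,0,0,0,-0.08]]]'
python3 -m inch '[[[87.8,0,0,0,0,0,-0.08],[87.8,0,0,0,0,0,-0.08],[87.8,0,0,0,0,0,-0.08],[87.8,0,0,0,0,0,-0.08],[87.8,0,0,0,0,0,-0.01]]]'
python3 -m inch '[[[87.8,0,0,0,0,0,0],[87.8,0,0,0,0,0,0]]]'
python3 - <<'E'
from h import *
for n in('top','scene'):
    p,d=snapshot(n); cv2.imwrite(f'pics/{n}1.png',p[:,:,::-1]); np.savez(n+'1.npz',p=p,d=d)
p,d=snapshot('wrist'); cv2.imwrite('pics/w1.png',p[:,:,::-1])
print(robot.read_state()['q'])
im=np.hstack([cv2.imread('pics/top1.png'),cv2.imread('pics/w1.png')]); cv2.imwrite('pics/m1.png',cv2.resize(im,(800,300)))
E
```

```text
time_s: 9.0
ee_pos: [646.3, 42.7, 214.7]
tcp_rot: [[0.913, 0.407, -0.001], [0.407, -0.913, -0.0], [-0.001, -0.0, -1.0]]
force: [-0.6, -0.4, 0.6]
finger_gap: 1.002
finger_force: 0.0
time_s: 9.5
ee_pos: [635.7, -93.3, 214.8]
tcp_rot: [[0.914, 0.407, -0.001], [0.407, -0.914, 0.0], [-0.001, -0.0, -1.0]]
force: [0.3, -0.3, -0.6]
finger_gap: 0.994
finger_force: 0.0
time_s: 10.0
ee_pos: [626.3, -206.7, 214.4]
tcp_rot: [[0.858, 0.514, -0.002], [0.514, -0.858, -0.003], [-0.003, 0.001, -1.0]]
force: [-0.4, -0.4, -0.3]
finger_gap: 1.001
finger_force: 0.0
time_s: 10.5
ee_pos: [627.4, -201.1, 214.7]
tcp_rot: [[0.484, 0.875, -0.001], [0.875, -0.484, 0.0], [0.0, -0.001, -1.0]]
force: [-0.3, -0.2, 1.6]
finger_gap: 1.003
finger_force: 0.0
time_s: 10.7
ee_pos: [627.6, -201.1, 215.0]
tcp_rot: [[0.489, 0.872, -0.0], [0.872, -0.489, 0.0], [-0.0, -0.0, -1.0]]
force: [-0.2, 0.3, -0.3]
finger_gap: 1.001
finger_force: 0.0
[ 0.5815647   0.52919107 -0.5166481   1.48805274  0.27143938  1.19595967
 -0.4850782 ]
```

View pics/m1.png

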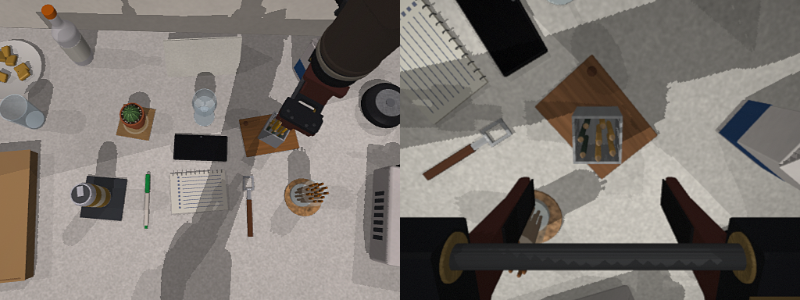

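Mat parking is fine, with the cactus on the mat at (130,118). The wrist view shows the pencil pot squarely between the fingers at (597,138). Next I'll measure the places by height mask.

```bash
cat > places.py <<'E'
from h import *
def places(i,names):
    G={'pad':(470,4),'tile':(443,245),'board':(640,-206),'coaster':(460,-279),'mat':(655,181)}
    S={'pad':(105,148),'tile':(110,110),'board':(110,150),'coaster':(100,100),'mat':(94,94)}
    for n in('top','scene'):
        f=np.load(f'{n}{i}.npz'); X=cloud(n,f['d'])
        z=cv2.blur(cv2.medianBlur(X[...,2].astype(np.float32),5),(3,3))
        for k in names:
            g=np.array(G[k]); near=np.hypot(X[...,0]-g[0],X[...,1]-g[1])<np.hypot(*S[k])/2+8
            m=((z>2.7)&(z<11)&near).astype(np.uint8); m=cv2.morphologyEx(m,cv2.MORPH_OPEN,np.ones((3,3)))
            nn,l,st,_=cv2.connectedComponentsWithStats(m)
            if nn<2: continue
            m=l==1+st[1:,4].argmax(); v,u=np.nonzero(m)
            q=cast(n,np.c_[u,v],6).astype(np.float32)
            h=cv2.convexHull(q)[:,0]; 
            r=cv2.minAreaRect(q); c,rad=circ(h) 
            print(n,k,len(q),'rect',np.round(r[0],1),np.round(r[1]),round(r[2],1),'hullcirc',c.round(1),round(rad,1))
E
python3 -c "
from places import *
places(0,['tile','board','coaster','pad']); print(); places(1,['pad','tile','coaster'])"
```

```text
top tile 1838 rect [440.7 248.7] [110. 109.] 87.0 hullcirc [442.9 250.9] 68.2
top board 1848 rect [ 630.6 -192.6] [110. 149.] 11.9 hullcirc [ 622.6 -191.1] 78.6
top coaster 604 rect [ 452.9 -268.8] [97. 71.] 25.9 hullcirc [ 458.  -280.1] 48.2
top pad 2578 rect [464.7  -1.6] [105. 148.] 5.8 hullcirc [466.5  -2. ] 79.2
scene tile 881 rect [443.  250.1] [113. 116.] 87.4 hullcirc [443.8 246.2] 68.0
scene board 1700 rect [ 634.3 -192.6] [113. 153.] 11.4 hullcirc [ 633.6 -194.4] 83.5
scene coaster 371 rect [ 471.9 -278.3] [81. 99.] 9.3 hullcirc [ 461.9 -279.6] 50.5
scene pad 1305 rect [ 4.682e+02 -4.000e-01] [114. 151.] 6.0 hullcirc [465.   1.] 80.5

top pad 3582 rect [464.8  -1.6] [105. 148.] 5.8 hullcirc [465.9  -3.5] 80.1
top tile 1841 rect [440.6 248.9] [110. 109.] 86.8 hullcirc [441.5 251.1] 68.1
top coaster 607 rect [ 452.6 -268.9] [97. 71.] 25.9 hullcirc [ 458.  -280.1] 48.2
scene pad 1735 rect [465.6  -1. ] [115. 152.] 5.5 hullcirc [460.5  -0.8] 82.7
scene tile 848 rect [444.7 249.3] [112. 112.] 87.2 hullcirc [446.6 247.6] 66.9
scene coaster 377 rect [ 471.9 -278.3] [81. 99.] 9.3 hullcirc [ 462.1 -280.2] 50.3
```

```bash
python3 -m inch '[[[87.8,0,0,0.9,0,0,0],[87.8,0,0,0.9,0,0,0],[87.8,0,0,0.9,0,0,0],[87.8,0,0,0.9,0,0,0],[87.8,0,0,0.9,0,0,0]]]'
python3 -m inch '[[[87.8,0,0,0.8,0,0,0],[87.8,0,0,0.5,0,0,0],[87.8,0,0,0.4,0,0,0],[87.8,0,0,0.2,0,0,0],[87.8,0,0,0,0,0,0]]]'
python3 -m inch '[[[50,0,0,0,0,0,0],[50,0,0,0,0,0,0],[50,0,0,0,0,0,0],[50,0,0,0,0,0,0],[50,0,0,0,0,0,0]]]'
python3 -m inch '[[[50,0,0,0,0,0,0],[50,0,0,0,0,0,0],[50,0,0,0,0,0,0]]]'
```

```text
time_s: 11.35
ee_pos: [627.8, -201.0, 101.9]
tcp_rot: [[0.487, 0.873, 0.0], [0.873, -0.487, -0.0], [-0.0, 0.0, -1.0]]
force: [-0.2, 0.1, 0.1]
finger_gap: 1.004
finger_force: 0.0
time_s: 11.85
ee_pos: [627.7, -201.0, 54.9]
tcp_rot: [[0.486, 0.874, -0.0], [0.874, -0.486, 0.0], [-0.0, -0.0, -1.0]]
force: [-0.0, -0.5, 0.6]
finger_gap: 0.999
finger_force: 0.0
time_s: 12.35
ee_pos: [627.9, -201.1, 55.6]
tcp_rot: [[0.486, 0.874, 0.0], [0.874, -0.486, -0.0], [-0.0, 0.0, -1.0]]
force: [-1.0, 0.5, 2.3]
finger_gap: 0.662
finger_force: 30.0
time_s: 12.65
ee_pos: [627.9, -201.1, 55.5]
tcp_rot: [[0.486, 0.874, 0.0], [0.874, -0.486, -0.0], [-0.0, 0.0, -1.0]]
force: [-1.7, 0.5, 5.1]
finger_gap: 0.66
finger_force: 30.0
```

```bash
python3 -m inch '[[[50,0,0,-0.4,0,0,0],[50,0,0,-0.6,0,0,0],[50,0,0,-1,0,0,0],[50,0,0,-1,0,0,0],[50,0,0,-1,0,0,0]]]'
python3 -m inch '[[[50,0,0,-1,0,0,0],[50,0,0,-1,0,0,0],[50,0.2,-0.48,0,0,0,0],[50,0.34,-0.87,0,0,0,0],[50,0.34,-0.87,0,0,0,0]]]'
python3 -m inch '[[[50,0.34,-0.87,0,0,0,0],[50,0.34,-0.87,0,0,0,0],[50,0.34,-0.87,0,0,0,0],[50,0.34,-0.87,0,0,0,0],[50,0.34,-0.87,0,0,0,0]]]'
python3 -m inch '[[[50,0.34,-0.87,0,0,0,0],[50,0.34,-0.87,0,0,0,0],[50,0.34,-0.87,0,0,0,0],[50,0.13,-0.4,0,0,0,0],[50,0,0,0,0,0,0]]]'
python3 -m inch '[[[50,0,0,0,0,0,0],[50,0,0,0,0,0,0]]]'
```

```text
time_s: 13.15
ee_pos: [627.7, -201.0, 156.9]
tcp_rot: [[0.486, 0.874, 0.0], [0.874, -0.486, 0.0], [0.0, 0.0, -1.0]]
force: [-0.3, 0.1, -2.8]
finger_gap: 0.659
finger_force: 30.0
time_s: 13.65
ee_pos: [588.3, -153.5, 204.1]
tcp_rot: [[0.486, 0.874, -0.001], [0.874, -0.486, 0.001], [-0.0, -0.002, -1.0]]
force: [-0.8, -0.1, -3.8]
finger_gap: 0.66
finger_force: 30.0
time_s: 14.15
ee_pos: [513.5, -63.4, 204.1]
tcp_rot: [[0.486, 0.874, -0.002], [0.874, -0.486, 0.0], [-0.001, -0.001, -1.0]]
force: [0.2, 0.2, -2.5]
finger_gap: 0.658
finger_force: 30.0
time_s: 14.65
ee_pos: [462.5, -2.2, 204.8]
tcp_rot: [[0.484, 0.875, -0.001], [0.875, -0.484, -0.001], [-0.001, -0.0, -1.0]]
force: [0.2, -0.5, -3.3]
finger_gap: 0.656
finger_force: 30.0
time_s: 14.85
ee_pos: [464.4, -4.0, 205.0]
tcp_rot: [[0.488, 0.873, 0.0], [0.873, -0.488, -0.0], [0.0, 0.0, -1.0]]
force: [0.5, -0.8, -2.8]
finger_gap: 0.664
finger_force: 30.0
```

```bash
python3 -m inch '[[[50,0,0,1,0,0,0],[50,0,0,1,0,0,0],[50,0,0,1,0,0,0],[50,0,0,1,0,0,0],[50,0,0,1,0,0,0]]]'
python3 -m inch '[[[50,0,0,0.5,0,0,0],[50,0,0,0.3,0,0,0],[50,0,0,0.1,0,0,0],[50,0,0,0.08,0,0,0],[50,0,0,0,0,0,0]]]'
python3 -m inch '[[[50,0,0,0,0,0,0],[87.8,0,0,0,0,0,0],[87.8,0,0,0,0,0,0],[87.8,0,0,0,0,0,0],[87.8,0,0,0,0,0,0]]]'
python3 -m inch '[[[87.8,0,0,-0.4,0,0,0],[87.8,0,0,-0.8,0,0,0],[87.8,0,0,-1,0,0,0],[87.8,0,0,-1,0,0,0],[87.8,0,0,-1,0,0,0]]]'
python3 -m inch '[[[87.8,0,0,-1,0,0,0],[87.8,0,0,-1,0,0,0],[87.8,0,0,-1,0,0,0],[87.8,0,0,-0.2,0,0,0],[87.8,0,0,0,0,0,0]]]'
```

```text
time_s: 15.35
ee_pos: [464.4, -3.9, 78.9]
tcp_rot: [[0.488, 0.873, 0.0], [0.873, -0.488, 0.0], [0.0, -0.0, -1.0]]
force: [0.6, -0.5, -3.1]
finger_gap: 0.66
finger_force: 30.0
time_s: 15.85
ee_pos: [464.4, -3.2, 56.2]
tcp_rot: [[0.487, 0.874, 0.001], [0.874, -0.487, -0.0], [0.0, 0.001, -1.0]]
force: [-0.1, 0.9, -3.2]
finger_gap: 0.662
finger_force: 30.0
time_s: 16.35
ee_pos: [464.1, -3.1, 55.9]
tcp_rot: [[0.486, 0.874, 0.001], [0.874, -0.486, -0.0], [0.0, 0.0, -1.0]]
force: [0.8, -0.5, 0.8]
finger_gap: 0.975
finger_force: 0.0
time_s: 16.85
ee_pos: [463.7, -2.9, 162.3]
tcp_rot: [[0.486, 0.874, 0.0], [0.874, -0.486, 0.0], [0.0, 0.0, -1.0]]
force: [1.1, -1.2, 0.5]
finger_gap: 0.996
finger_force: 0.0
time_s: 17.35
ee_pos: [464.2, -3.1, 241.6]
tcp_rot: [[0.486, 0.874, 0.002], [0.874, -0.486, -0.001], [0.001, 0.002, -1.0]]
force: [-0.6, 0.2, -0.8]
finger_gap: 1.0
finger_force: 0.0
```

```bash
python3 -m inch '[[[87.8,-0.95,0.53,0,0,0,0],[87.8,-0.95,0.53,0,0,0,0],[87.8,-0.95,0.53,0,0,0,0],[87.8,-0.95,0.53,0,0,0,0],[87.8,-0.95,0.53,0,0,0,0]]]'
python3 -m inch '[[[87.8,-0.95,0.53,0,0,0,0],[87.8,-0.95,0.53,0,0,0,0],[87.8,-0.95,0.53,0,0,0,0],[87.8,-0.95,0.53,0,0,0,0],[87.8,-0.92,0.5,0,0,0,0]]]'
python3 -m inch '[[[87.8,0,0,0,0,0,0],[87.8,0,0,0,0,0,0]]]'
python3 - <<'E'
from h import *
p,d=snapshot('top'); q,_=snapshot('wrist')
cv2.imwrite('pics/m2.png',cv2.resize(np.hstack([p,q])[:,:,::-1],(800,300)))
E
```

```text
time_s: 17.85
ee_pos: [463.1, -139.9, 239.3]
tcp_rot: [[0.486, 0.874, -0.002], [0.874, -0.486, 0.001], [-0.0, -0.002, -1.0]]
force: [0.3, 1.1, -0.6]
finger_gap: 0.999
finger_force: 0.0
time_s: 18.35
ee_pos: [463.0, -274.9, 239.1]
tcp_rot: [[0.486, 0.874, -0.002], [0.874, -0.486, 0.001], [0.0, -0.002, -1.0]]
force: [0.1, -0.0, 0.1]
finger_gap: 1.004
finger_force: 0.0
time_s: 18.55
ee_pos: [463.2, -273.7, 239.3]
tcp_rot: [[0.487, 0.873, -0.002], [0.873, -0.487, 0.002], [0.001, -0.002, -1.0]]
force: [-0.5, 0.2, -0.1]
finger_gap: 1.004
finger_force: 0.0
```

View pics/m2.png

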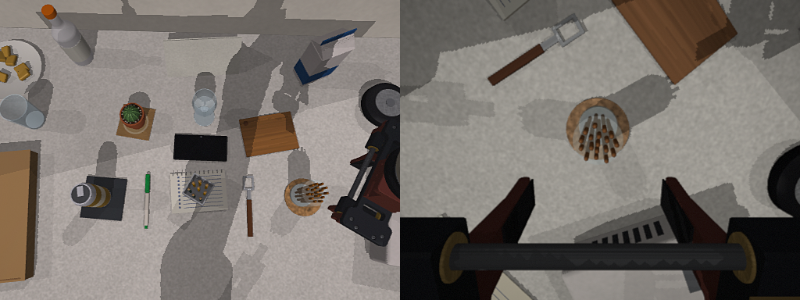

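The pencils stand centred on the pad at (197,187), the board is empty, and the salt-stick glass is centred between the fingers at (599,130).

```bash
python3 -m inch '[[[87.8,0,0,0.9,0,0,0],[87.8,0,0,0.9,0,0,0],[87.8,0,0,0.9,0,0,0],[87.8,0,0,0.9,0,0,0],[87.8,0,0,0.9,0,0,0]]]'
python3 -m inch '[[[87.8,0,0,0.8,0,0,0],[87.8,0,0,0.8,0,0,0],[87.8,0,0,0.6,0,0,0],[87.8,0,0,0.4,0,0,0],[87.8,0,0,0,0,0,0]]]'
python3 -m inch '[[[55,0,0,0,0,0,0],[55,0,0,0,0,0,0],[55,0,0,0,0,0,0],[55,0,0,0,0,0,0],[55,0,0,0,0,0,0]]]'
python3 -m inch '[[[55,0,0,0,0,0,0],[55,0,0,0,0,0,0],[55,0,0,0,0,0,0]]]'
python3 -m inch '[[[55,0,0,-0.4,0,0,0],[55,0,0,-0.6,0,0,0],[55,0,0,-1,0,0,0],[55,0,0,-1,0,0,0],[55,0,0,-1,0,0,0]]]'
python3 -m inch '[[[55,0,0,-1,0,0,0],[55,0,0,-1,0,0,0],[55,0,0,0,0,0,0]]]'
```

```text
time_s: 19.15
ee_pos: [464.1, -272.6, 127.4]
tcp_rot: [[0.485, 0.875, 0.0], [0.875, -0.485, 0.0], [0.0, 0.0, -1.0]]
force: [-0.5, 0.4, 0.4]
finger_gap: 0.998
finger_force: 0.0
time_s: 19.65
ee_pos: [463.3, -272.8, 62.1]
tcp_rot: [[0.485, 0.874, -0.002], [0.874, -0.485, 0.001], [0.0, -0.002, -1.0]]
force: [-1.3, -0.7, 0.6]
finger_gap: 0.998
finger_force: 0.0
time_s: 20.15
ee_pos: [463.9, -274.2, 63.7]
tcp_rot: [[0.487, 0.874, 0.0], [0.874, -0.487, -0.0], [-0.0, 0.001, -1.0]]
force: [-1.9, 1.1, 5.6]
finger_gap: 0.698
finger_force: 30.0
time_s: 20.45
ee_pos: [464.0, -274.2, 63.7]
tcp_rot: [[0.486, 0.874, 0.0], [0.874, -0.486, -0.0], [-0.0, 0.001, -1.0]]
force: [-1.9, 0.5, 6.0]
finger_gap: 0.701
finger_force: 30.0
time_s: 20.95
ee_pos: [463.4, -273.8, 164.1]
tcp_rot: [[0.486, 0.874, -0.001], [0.874, -0.486, 0.001], [0.0, -0.001, -1.0]]
force: [-0.5, 0.7, -4.9]
finger_gap: 0.703
finger_force: 30.0
time_s: 21.25
ee_pos: [465.4, -274.6, 216.4]
tcp_rot: [[0.486, 0.874, 0.005], [0.874, -0.486, -0.003], [-0.0, 0.006, -1.0]]
force: [0.3, 0.3, -4.7]
finger_gap: 0.704
finger_force: 30.0
```

```bash
python3 -m inch '[[[55,0.4,0.3,0,0,0,0],[55,0.85,0.6,0,0,0,0],[55,0.85,0.6,0,0,0,0],[55,0.85,0.6,0,0,0,0],[55,0.85,0.6,0,0,0,0]]]'
python3 -m inch '[[[55,0.85,0.6,0,0,0,0],[55,0.85,0.6,0,0,0,0],[55,0.4,0.25,0,0,0,0],[55,0.2,0.15,0,0,0,0],[55,0,0,0,0,0,0]]]'
python3 -m inch '[[[55,0,0,0,0,0,0],[55,0,0,0,0,0,0]]]'
```

```text
time_s: 21.75
ee_pos: [569.6, -222.4, 210.7]
tcp_rot: [[0.486, 0.874, -0.003], [0.874, -0.486, 0.002], [0.0, -0.003, -1.0]]
force: [0.2, 1.3, -4.3]
finger_gap: 0.702
finger_force: 30.0
time_s: 22.25
ee_pos: [631.8, -192.5, 211.8]
tcp_rot: [[0.486, 0.874, -0.002], [0.874, -0.486, 0.001], [-0.0, -0.002, -1.0]]
force: [0.5, -0.7, -3.8]
finger_gap: 0.702
finger_force: 30.0
time_s: 22.45
ee_pos: [631.1, -194.2, 213.2]
tcp_rot: [[0.488, 0.873, -0.0], [0.873, -0.488, -0.001], [-0.001, -0.0, -1.0]]
force: [0.0, -0.2, -2.5]
finger_gap: 0.697
finger_force: 30.0
```

```bash
python3 -m inch '[[[55,0.06,0,1,0,0,0],[55,0,0,1,0,0,0],[55,0,0,1,0,0,0],[55,0,0,1,0,0,0],[55,0,0,1,0,0,0]]]'
python3 -m inch '[[[55,0,0,0.5,0,0,0],[55,0,0,0.3,0,0,0],[55,0,0,0.1,0,0,0],[55,0,0,0.08,0,0,0],[55,0,0,0,0,0,0]]]'
python3 -m inch '[[[55,0,0,0,0,0,0],[87.8,0,0,0,0,0,0],[87.8,0,0,0,0,0,0],[87.8,0,0,0,0,0,0],[87.8,0,0,0,0,0,0]]]'
python3 -m inch '[[[87.8,0,0,-0.4,0,0,0],[87.8,0,0,-0.8,0,0,0],[87.8,0,0,-1,0,0,0],[87.8,0,0,-1,0,0,0],[87.8,0,0,-1,0,0,0]]]'
python3 -m inch '[[[87.8,0,0,-1,0,0,0],[87.8,0,0,-1,0,0,0],[87.8,0,0,-1,0,0,0],[87.8,0,0,-0.4,0,0,0],[87.8,0,0,0,0,0,0]]]'
```

```text
time_s: 22.95
ee_pos: [632.1, -193.0, 87.7]
tcp_rot: [[0.488, 0.873, 0.001], [0.873, -0.488, -0.001], [-0.0, 0.001, -1.0]]
force: [0.1, -0.0, -3.9]
finger_gap: 0.7
finger_force: 30.0
time_s: 23.45
ee_pos: [633.2, -191.9, 64.5]
tcp_rot: [[0.486, 0.874, 0.001], [0.874, -0.486, -0.0], [0.0, 0.001, -1.0]]
force: [-0.8, -0.5, -3.7]
finger_gap: 0.7
finger_force: 30.0
time_s: 23.95
ee_pos: [632.9, -191.8, 64.0]
tcp_rot: [[0.486, 0.874, 0.001], [0.874, -0.486, -0.0], [0.0, 0.001, -1.0]]
force: [-0.4, 0.0, 0.3]
finger_gap: 0.99
finger_force: 0.0
time_s: 24.45
ee_pos: [632.7, -191.7, 170.5]
tcp_rot: [[0.486, 0.874, 0.001], [0.874, -0.486, -0.0], [0.0, 0.001, -1.0]]
force: [-0.2, -0.3, 1.0]
finger_gap: 0.996
finger_force: 0.0
time_s: 24.95
ee_pos: [633.4, -191.8, 255.6]
tcp_rot: [[0.486, 0.874, 0.003], [0.874, -0.486, -0.001], [0.001, 0.003, -1.0]]
force: [-0.4, -0.2, 0.5]
finger_gap: 0.997
finger_force: 0.0
```

```bash
python3 -m inch '[[[87.8,0.74,-0.96,0,0,0,0],[87.8,0.74,-0.96,0,0,0,0],[87.8,0.74,-0.96,0,0,0,0],[87.8,0.74,-0.96,0,0,0,0],[87.8,0.74,-0.96,0,0,0,0]]]'
python3 -m inch '[[[87.8,0.74,-0.96,0,0,0,0],[87.8,0.74,-0.96,0,0,0,0],[87.8,0.74,-0.96,0,0,0,0],[87.8,0.74,-0.96,0,0,0,0],[87.8,0.74,-0.96,0,0,0,0]]]'
python3 -m inch '[[[87.8,0.74,-0.96,0,0,0,0],[87.8,0.74,-0.96,0,0,0,0],[87.8,0.74,-0.96,0,0,0,0],[87.8,0.74,-0.96,0,0,0,0],[87.8,0.74,-0.96,0,0,0,0]]]'
python3 -m inch '[[[87.8,0.8,-0.91,0,0,0,0],[87.8,0,0,0,0,0,0],[87.8,0,0,0,0,0,0]]]'
python3 - <<'E'
from h import *
for n in('top','scene'):
    p,d=snapshot(n); np.savez(n+'2.npz',p=p,d=d)
    if n=='top':t=p
q,_=snapshot('wrist')
cv2.imwrite('pics/m3.png',cv2.resize(np.hstack([t,q])[:,:,::-1],(800,300)))
from places import places
places(2,['coaster'])
for n in('top','scene'):
  X=cloud(n,np.load(n+'2.npz')['d']).reshape(-1,3)
  for k,g,lo,hi in(('can',(443,254),20,125),('sticks',(632,-192),20,95),('cactus',(657,180),40,60)):
    q=X[(np.hypot(*(X[:,:2]-g).T)<50)&(X[:,2]>lo)&(X[:,2]<hi)]
    if len(q)>20: print(n,k,circ(q[:,:2]),len(q))
  q=X[(np.hypot(*(X[:,:2]-(465,-2)).T)<60)&(X[:,2]>40)&(X[:,2]<95)]; print('pencils',cv2.minAreaRect(q[:,:2].astype(np.float32)))
E
```

```text
time_s: 25.45
ee_pos: [571.4, -51.6, 252.0]
tcp_rot: [[0.486, 0.874, -0.002], [0.874, -0.486, 0.0], [-0.001, -0.002, -1.0]]
force: [0.5, 0.1, 1.2]
finger_gap: 0.999
finger_force: 0.0
time_s: 25.95
ee_pos: [511.6, 87.3, 252.3]
tcp_rot: [[0.486, 0.874, -0.002], [0.874, -0.486, -0.0], [-0.001, -0.002, -1.0]]
force: [-0.4, 0.3, -0.0]
finger_gap: 1.0
finger_force: 0.0
time_s: 26.45
ee_pos: [451.9, 226.3, 252.3]
tcp_rot: [[0.486, 0.874, -0.002], [0.874, -0.486, -0.001], [-0.002, -0.001, -1.0]]
force: [-0.2, -0.0, -0.2]
finger_gap: 0.997
finger_force: 0.0
time_s: 26.75
ee_pos: [442.3, 254.2, 252.5]
tcp_rot: [[0.485, 0.875, -0.002], [0.875, -0.485, -0.001], [-0.002, -0.001, -1.0]]
force: [0.4, 0.2, 0.7]
finger_gap: 1.0
finger_force: 0.0
top coaster 1756 rect [ 458.7 -280.5] [97. 97.] 17.0 hullcirc [ 458.5 -280.6] 48.8
scene coaster 844 rect [ 462.  -279.2] [104.  98.] 13.6 hullcirc [ 461.5 -280. ] 51.4
top can (array([442.29750895, 254.12822317]), np.float64(26.55149087205795)) 535
top sticks (array([ 633.0446064 , -192.62312745]), np.float64(30.642727728232863)) 373
top cactus (array([656.07028546, 178.53190515]), np.float64(31.558164122463076)) 94
pencils ((465.46441650390625, -2.0878753662109375), (58.02388381958008, 58.023468017578125), 60.88010787963867)
scene can (array([444.07926689, 254.39038233]), np.float64(25.674661909444648)) 757
scene sticks (array([ 634.36340234, -192.09449583]), np.float64(30.532279684025365)) 704
scene cactus (array([657.19529469, 179.22002293]), np.float64(31.445337008984453)) 176
pencils ((467.34765625, -1.2784805297851562), (59.74464416503906, 62.30827713012695), 60.22137451171875)
```

View pics/m3.png

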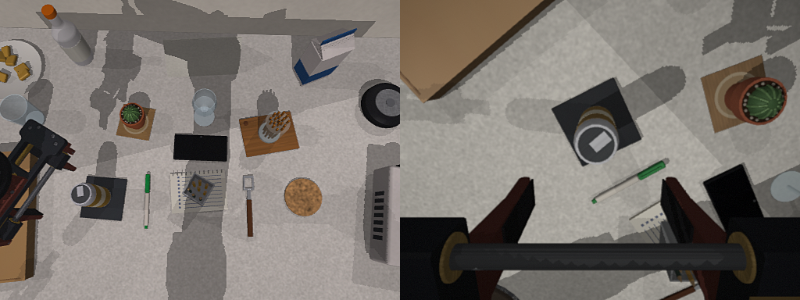

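Pencils and sticks stand within 2 mm of their place centres. The can is centred between the fingers at (598,145), and the empty coaster is at world (460,-280).

```bash
python3 -m inch '[[[87.8,0,0,0.9,0,0,0],[87.8,0,0,0.9,0,0,0],[87.8,0,0,0.9,0,0,0],[87.8,0,0,0.9,0,0,0],[87.8,0,0,0.9,0,0,0]]]'
python3 -m inch '[[[87.8,0,0,0.8,0,0,0],[87.8,0,0,0.8,0,0,0],[87.8,0,0,0.6,0,0,0],[87.8,0,0,0.3,0,0,0],[87.8,0,0,0,0,0,0]]]'
python3 -m inch '[[[46,0,0,0,0,0,0],[46,0,0,0,0,0,0],[46,0,0,0,0,0,0],[46,0,0,0,0,0,0],[46,0,0,0,0,0,0]]]'
python3 -m inch '[[[46,0,0,0,0,0,0],[46,0,0,0,0,0,0],[46,0,0,0,0,0,0]]]'
python3 -m inch '[[[46,0,0,-0.4,0,0,0],[46,0,0,-0.6,0,0,0],[46,0,0,-1,0,0,0],[46,0,0,-1,0,0,0],[46,0,0,-1,0,0,0]]]'
python3 -m inch '[[[46,0,0,-1,0,0,0],[46,0,0,-1,0,0,0],[46,0,0,0,0,0,0]]]'
```

```text
time_s: 27.4
ee_pos: [443.5, 252.9, 140.1]
tcp_rot: [[0.488, 0.873, 0.0], [0.873, -0.488, -0.0], [-0.0, 0.0, -1.0]]
force: [-0.9, 0.6, -0.1]
finger_gap: 1.001
finger_force: 0.0
time_s: 27.9
ee_pos: [442.8, 253.7, 77.9]
tcp_rot: [[0.487, 0.873, -0.001], [0.873, -0.487, -0.001], [-0.001, -0.001, -1.0]]
force: [-0.1, -0.1, 0.4]
finger_gap: 1.004
finger_force: 0.0
time_s: 28.4
ee_pos: [443.0, 254.4, 78.9]
tcp_rot: [[0.486, 0.874, 0.0], [0.874, -0.486, 0.0], [0.0, 0.0, -1.0]]
force: [-0.0, 0.2, 2.0]
finger_gap: 0.603
finger_force: 30.0
time_s: 28.7
ee_pos: [443.1, 254.5, 78.9]
tcp_rot: [[0.486, 0.874, 0.0], [0.874, -0.486, 0.0], [0.0, 0.0, -1.0]]
force: [-0.1, 0.1, 4.6]
finger_gap: 0.601
finger_force: 30.0
time_s: 29.2
ee_pos: [442.6, 254.3, 180.4]
tcp_rot: [[0.486, 0.874, -0.0], [0.874, -0.486, 0.0], [0.0, -0.0, -1.0]]
force: [-0.0, -0.8, -3.1]
finger_gap: 0.599
finger_force: 30.0
time_s: 29.5
ee_pos: [444.1, 255.6, 232.5]
tcp_rot: [[0.486, 0.874, 0.005], [0.874, -0.486, 0.003], [0.005, 0.003, -1.0]]
force: [-0.2, 0.3, -3.2]
finger_gap: 0.599
finger_force: 30.0
```

```bash
python3 -m inch '[[[46,-0.4,0.24,0,0,0,0],[46,-0.92,0.55,0,0,0,0],[46,-0.92,0.55,0,0,0,0],[46,-0.92,0.55,0,0,0,0],[46,-0.92,0.55,0,0,0,0]]]'
python3 -m inch '[[[46,-0.92,0.55,0,0,0,0],[46,-0.92,0.55,0,0,0,0],[46,-0.92,0.55,0,0,0,0],[46,-0.92,0.55,0,0,0,0],[46,-0.92,0.55,0,0,0,0]]]'
python3 -m inch '[[[46,-0.92,0.55,0,0,0,0],[46,-0.92,0.55,0,0,0,0],[46,-0.92,0.55,0,0,0,0],[46,-0.92,0.55,0,0,0,0],[46,-0.92,0.55,0,0,0,0]]]'
python3 -m inch '[[[46,-0.92,0.55,0,0,0,0],[46,-0.92,0.55,0,0,0,0],[46,-0.92,0.55,0,0,0,0],[46,-0.92,0.55,0,0,0,0],[46,-0.92,0.55,0,0,0,0]]]'
python3 -m inch '[[[46,-0.47,0.29,0,0,0,0],[46,0,0,0,0,0,0],[46,0,0,0,0,0,0],[46,0,0,0,0,0,0]]]'
```

```text
time_s: 30.0
ee_pos: [445.4, 133.1, 227.0]
tcp_rot: [[0.487, 0.874, -0.003], [0.874, -0.487, -0.001], [-0.002, -0.002, -1.0]]
force: [0.7, -0.7, -2.8]
finger_gap: 0.602
finger_force: 30.0
time_s: 30.5
ee_pos: [449.2, -0.5, 227.2]
tcp_rot: [[0.487, 0.873, -0.003], [0.873, -0.487, -0.0], [-0.002, -0.002, -1.0]]
force: [-0.3, -0.1, -3.2]
finger_gap: 0.603
finger_force: 30.0
time_s: 31.0
ee_pos: [453.1, -134.0, 227.1]
tcp_rot: [[0.487, 0.873, -0.003], [0.873, -0.487, 0.001], [-0.001, -0.003, -1.0]]
force: [0.1, 0.6, -3.5]
finger_gap: 0.604
finger_force: 30.0
time_s: 31.5
ee_pos: [457.1, -267.5, 226.8]
tcp_rot: [[0.487, 0.874, -0.003], [0.874, -0.487, 0.001], [-0.0, -0.003, -1.0]]
force: [1.0, -0.6, -4.3]
finger_gap: 0.605
finger_force: 30.0
time_s: 31.9
ee_pos: [459.7, -278.3, 228.4]
tcp_rot: [[0.485, 0.875, -0.0], [0.875, -0.485, 0.001], [0.001, -0.001, -1.0]]
force: [-0.5, 1.1, -2.8]
finger_gap: 0.598
finger_force: 30.0
```

```bash
python3 -m inch '[[[46,-0.04,0.03,1,0,0,0],[46,0,0,1,0,0,0],[46,0,0,1,0,0,0],[46,0,0,1,0,0,0],[46,0,0,1,0,0,0]]]'
python3 -m inch '[[[46,0,0,0.5,0,0,0],[46,0,0,0.3,0,0,0],[46,0,0,0.1,0,0,0],[46,0,0,0.08,0,0,0],[46,0,0,0,0,0,0]]]'
python3 -m inch '[[[46,0,0,0,0,0,0],[87.8,0,0,0,0,0,0],[87.8,0,0,0,0,0,0],[87.8,0,0,0,0,0,0],[87.8,0,0,0,0,0,0]]]'
python3 -m inch '[[[87.8,0,0,-0.4,0,0,0],[87.8,0,0,-0.8,0,0,0],[87.8,0,0,-1,0,0,0],[87.8,0,0,-1,0,0,0],[87.8,0,0,-1,0,0,0]]]'
python3 -m inch '[[[87.8,0,0,-1,0,0,0],[87.8,0,0,-1,0,0,0],[87.8,0,0,-1,0,0,0],[87.8,0,0,-0.2,0,0,0],[87.8,0,0,0,0,0,0]]]'
```

```text
time_s: 32.4
ee_pos: [460.2, -279.9, 103.1]
tcp_rot: [[0.485, 0.875, 0.001], [0.875, -0.485, 0.0], [0.0, 0.001, -1.0]]
force: [0.3, 0.3, -3.5]
finger_gap: 0.601
finger_force: 30.0
time_s: 32.9
ee_pos: [460.3, -281.5, 79.8]
tcp_rot: [[0.486, 0.874, 0.001], [0.874, -0.486, -0.001], [-0.0, 0.001, -1.0]]
force: [-0.2, -0.2, -3.1]
finger_gap: 0.598
finger_force: 30.0
time_s: 33.4
ee_pos: [460.0, -281.4, 79.4]
tcp_rot: [[0.486, 0.874, 0.0], [0.874, -0.486, -0.0], [-0.0, 0.001, -1.0]]
force: [-0.4, -0.5, -0.5]
finger_gap: 0.927
finger_force: 0.0
time_s: 33.9
ee_pos: [459.8, -281.2, 185.9]
tcp_rot: [[0.486, 0.874, 0.0], [0.874, -0.486, -0.0], [0.0, 0.0, -1.0]]
force: [0.6, -0.7, -0.1]
finger_gap: 0.999
finger_force: 0.0
time_s: 34.4
ee_pos: [460.1, -281.4, 265.2]
tcp_rot: [[0.486, 0.874, 0.002], [0.874, -0.486, -0.001], [-0.0, 0.002, -1.0]]
force: [-0.3, 0.4, -0.2]
finger_gap: 1.004
finger_force: 0.0
```

```bash
python3 -m inch '[[[87.8,0.95,-0.1,0,0,0,0],[87.8,0.95,-0.1,0,0,0,0],[87.8,0.95,-0.1,0,0,0,0],[87.8,0.95,-0.1,0,0,0,0],[87.8,0.95,-0.1,0,0,0,0]]]'
python3 -m inch '[[[87.8,0.95,-0.1,0,0,0,0],[87.8,0.95,-0.1,0,0,0,0],[87.8,0.95,-0.1,0,0,0,0],[87.8,0.95,-0.1,0,0,0,0],[87.8,0.95,-0.1,0,0,0,0]]]'
python3 -m inch '[[[87.8,0.95,-0.1,0,0,0,0],[87.8,0.95,-0.1,0,0,0,0],[87.8,0.95,-0.1,0,0,0,0],[87.8,0.95,-0.1,0,0,0,0],[87.8,0.95,-0.1,0,0,0,0]]]'
python3 -m inch '[[[87.8,0.95,-0.1,0,0,0,0],[87.8,0.95,-0.1,0,0,0,0],[87.8,0.95,-0.1,0,0,0,0],[87.8,0.95,-0.1,0,0,0,0],[87.8,0.95,-0.1,0,0,0,0]]]'
python3 -m inch '[[[87.8,0.95,-0.1,0,0,0,0],[87.8,0,0,0,0,0,0],[87.8,0,0,0,0,0,0],[87.8,0,0,0,0,0,0]]]'
python3 - <<'E'
from h import *
for n in('top','scene'):
    p,d=snapshot(n); np.savez(n+'3.npz',p=p,d=d)
from places import places
places(3,['tile'])
for n in('top','scene'):
  X=cloud(n,np.load(n+'3.npz')['d']).reshape(-1,3)
  q=X[(np.hypot(*(X[:,:2]-(460,-280)).T)<50)&(X[:,2]>20)&(X[:,2]<125)]; print('can',circ(q[:,:2]),len(q))
E
```

```text
time_s: 34.9
ee_pos: [506.2, -170.4, 262.7]
tcp_rot: [[0.486, 0.874, -0.002], [0.874, -0.486, 0.001], [-0.0, -0.002, -1.0]]
force: [-0.2, 0.9, 0.3]
finger_gap: 1.001
finger_force: 0.0
time_s: 35.4
ee_pos: [553.0, -60.6, 262.6]
tcp_rot: [[0.486, 0.874, -0.002], [0.874, -0.486, 0.0], [-0.001, -0.002, -1.0]]
force: [0.4, -0.7, -1.0]
finger_gap: 0.998
finger_force: 0.0
time_s: 35.9
ee_pos: [599.9, 49.0, 262.4]
tcp_rot: [[0.486, 0.874, -0.002], [0.874, -0.486, -0.0], [-0.001, -0.002, -1.0]]
force: [-0.1, 0.4, -0.7]
finger_gap: 0.999
finger_force: 0.0
time_s: 36.4
ee_pos: [646.8, 158.8, 262.2]
tcp_rot: [[0.486, 0.874, -0.003], [0.874, -0.486, -0.001], [-0.002, -0.002, -1.0]]
force: [0.3, 0.6, 0.0]
finger_gap: 1.003
finger_force: 0.0
time_s: 36.8
ee_pos: [656.3, 178.6, 263.3]
tcp_rot: [[0.487, 0.873, -0.001], [0.873, -0.487, -0.001], [-0.002, -0.0, -1.0]]
force: [0.3, -0.5, 0.2]
finger_gap: 1.002
finger_force: 0.0
top tile 70 rect [393.5 255.8] [27. 13.] 86.6 hullcirc [387.2 256.5] 12.8
scene tile 1256 rect [441.6 249.7] [113. 117.] 87.2 hullcirc [443.3 249.1] 67.5
can (array([ 459.89401823, -281.71286163]), np.float64(26.455210074489614)) 557
can (array([ 461.95138696, -281.0472293 ]), np.float64(25.841081839747574)) 778
```

```bash
python3 -m inch '[[[87.8,0,0,0.9,0,0,0],[87.8,0,0,0.9,0,0,0],[87.8,0,0,0.9,0,0,0],[87.8,0,0,0.9,0,0,0],[87.8,0,0,0.9,0,0,0]]]'
python3 -m inch '[[[87.8,0,0,0.9,0,0,0],[87.8,0,0,0.9,0,0,0],[87.8,0,0,0.9,0,0,0],[87.8,0,0,0.7,0,0,0],[87.8,0,0,0.6,0,0,0]]]'
python3 -m inch '[[[87.8,0,0,0.4,0,0,0],[87.8,0,0,0.2,0,0,0],[87.8,0,0,0,0,0,0],[55,0,0,0,0,0,0],[55,0,0,0,0,0,0]]]'
python3 -m inch '[[[55,0,0,0,0,0,0],[55,0,0,0,0,0,0],[55,0,0,0,0,0,0],[55,0,0,0,0,0,0],[55,0,0,0,0,0,0]]]'
python3 -m inch '[[[55,0,0,-0.4,0,0,0],[55,0,0,-0.6,0,0,0],[55,0,0,-1,0,0,0],[55,0,0,-1,0,0,0],[55,0,0,-1,0,0,0]]]'
python3 -m inch '[[[55,0,0,-1,0,0,0],[55,0,0,-1,0,0,0],[55,0,0,0,0,0,0]]]'
```

```text
time_s: 37.4
ee_pos: [656.6, 178.8, 151.1]
tcp_rot: [[0.488, 0.873, 0.001], [0.873, -0.488, -0.0], [-0.0, 0.001, -1.0]]
force: [0.5, 0.2, 0.7]
finger_gap: 1.003
finger_force: 0.0
time_s: 37.9
ee_pos: [656.5, 179.2, 50.7]
tcp_rot: [[0.487, 0.873, -0.0], [0.873, -0.487, -0.0], [-0.0, 0.0, -1.0]]
force: [-0.2, -0.8, -0.2]
finger_gap: 1.001
finger_force: 0.0
time_s: 38.4
ee_pos: [657.1, 180.3, 37.6]
tcp_rot: [[0.486, 0.874, 0.001], [0.874, -0.486, 0.0], [0.001, 0.001, -1.0]]
force: [-0.2, -0.1, 0.3]
finger_gap: 0.857
finger_force: 0.0
time_s: 38.9
ee_pos: [656.9, 180.2, 37.3]
tcp_rot: [[0.486, 0.874, 0.001], [0.874, -0.486, 0.0], [0.001, 0.001, -1.0]]
force: [-1.4, -0.7, 5.5]
finger_gap: 0.727
finger_force: 30.0
time_s: 39.4
ee_pos: [656.4, 180.1, 138.5]
tcp_rot: [[0.486, 0.874, 0.0], [0.874, -0.486, 0.0], [0.0, -0.0, -1.0]]
force: [1.0, 0.4, -2.4]
finger_gap: 0.722
finger_force: 30.0
time_s: 39.7
ee_pos: [658.3, 181.1, 191.6]
tcp_rot: [[0.486, 0.874, 0.006], [0.874, -0.486, 0.002], [0.005, 0.005, -1.0]]
force: [0.4, 0.4, -1.1]
finger_gap: 0.723
finger_force: 30.0
```

```bash
python3 -m inch '[[[55,-0.08,-0.4,0,0,0,0],[55,-0.18,-0.9,0,0,0,0],[55,-0.18,-0.9,0,0,0,0],[55,-0.18,-0.9,0,0,0,0],[55,-0.18,-0.9,0,0,0,0]]]'
python3 -m inch '[[[55,-0.18,-0.9,0,0,0,0],[55,-0.18,-0.9,0,0,0,0],[55,-0.18,-0.9,0,0,0,0],[55,-0.18,-0.9,0,0,0,0],[55,-0.18,-0.9,0,0,0,0]]]'
python3 -m inch '[[[55,-0.04,-0.36,0,0,0,0],[55,0,0,0,0,0,0],[55,0,0,0,0,0,0],[55,0,0,0,0,0,0]]]'
```

```text
time_s: 40.2
ee_pos: [556.8, 211.1, 184.9]
tcp_rot: [[0.486, 0.874, -0.003], [0.874, -0.486, -0.001], [-0.002, -0.002, -1.0]]
force: [0.2, -0.5, -2.0]
finger_gap: 0.721
finger_force: 30.0
time_s: 40.7
ee_pos: [447.6, 245.9, 185.2]
tcp_rot: [[0.486, 0.874, -0.002], [0.874, -0.486, -0.001], [-0.002, -0.001, -1.0]]
force: [-0.3, -0.5, -1.1]
finger_gap: 0.725
finger_force: 30.0
time_s: 41.1
ee_pos: [442.7, 249.2, 186.3]
tcp_rot: [[0.488, 0.873, -0.0], [0.873, -0.488, -0.0], [-0.0, -0.0, -1.0]]
force: [-0.6, 0.2, -1.2]
finger_gap: 0.721
finger_force: 30.0
```

```bash
python3 -m inch '[[[55,0,0,1,0,0,0],[55,0,0,1,0,0,0],[55,0,0,1,0,0,0],[55,0,0,1,0,0,0],[55,0,0,1,0,0,0]]]'
python3 -m inch '[[[55,0,0,0.4,0,0,0],[55,0,0,0.3,0,0,0],[55,0,0,0.1,0,0,0],[55,0,0,0.05,0,0,0],[55,0,0,0,0,0,0]]]'
python3 -m inch '[[[55,0,0,0,0,0,0],[87.8,0,0,0,0,0,0],[87.8,0,0,0,0,0,0],[87.8,0,0,0,0,0,0],[87.8,0,0,0,0,0,0]]]'
python3 -m inch '[[[87.8,0,0,-0.4,0,0,0],[87.8,0,0,-0.8,0,0,0],[87.8,0,0,-1,0,0,0],[87.8,0,0,-1,0,0,0],[87.8,0,0,-1,0,0,0]]]'
python3 -m inch '[[[87.8,0,0,-1,0,0,0],[87.8,0,0,-1,0,0,0],[87.8,0,0,-1,0,0,0],[87.8,0,0,0,0,0,0],[87.8,0,0,0,0,0,0]]]'
python3 - <<'E'
from h import *
for n in('top','scene'):
    p,d=snapshot(n); cv2.imwrite(f'pics/{n}4.png',p[:,:,::-1]); X=cloud(n,d).reshape(-1,3)
    for k,g,lo,hi in(('can',(460,-280),20,125),('sticks',(632,-192),20,95),('cactus',(442,249),40,60),('wine',(679,-10),85,125)):
        q=X[(np.hypot(*(X[:,:2]-g).T)<50)&(X[:,2]>lo)&(X[:,2]<hi)]
        if len(q)>20: c,r=circ(q[:,:2]); print(n,k,c.round(1),r.round(1),len(q))
    q=X[(np.hypot(*(X[:,:2]-(465,-2)).T)<60)&(X[:,2]>40)&(X[:,2]<95)]; print('pencils',cv2.minAreaRect(q[:,:2].astype(np.float32)))
E
```

```text
time_s: 41.6
ee_pos: [442.7, 249.3, 60.4]
tcp_rot: [[0.488, 0.873, 0.0], [0.873, -0.488, 0.0], [0.0, 0.0, -1.0]]
force: [-0.0, 0.5, -1.9]
finger_gap: 0.727
finger_force: 30.0
time_s: 42.1
ee_pos: [442.4, 250.0, 41.1]
tcp_rot: [[0.487, 0.874, 0.001], [0.874, -0.487, 0.0], [0.001, 0.001, -1.0]]
force: [-1.0, 0.5, -1.8]
finger_gap: 0.723
finger_force: 30.0
time_s: 42.6
ee_pos: [442.0, 249.9, 40.6]
tcp_rot: [[0.486, 0.874, 0.0], [0.874, -0.486, 0.0], [0.0, 0.0, -1.0]]
force: [-0.0, -0.4, -0.3]
finger_gap: 0.995
finger_force: 0.0
time_s: 43.1
ee_pos: [441.7, 249.9, 147.1]
tcp_rot: [[0.486, 0.874, 0.0], [0.874, -0.486, 0.0], [0.0, 0.0, -1.0]]
force: [-0.7, -0.2, 0.1]
finger_gap: 0.997
finger_force: 0.0
time_s: 43.6
ee_pos: [441.9, 249.8, 221.1]
tcp_rot: [[0.486, 0.874, 0.001], [0.874, -0.486, 0.0], [0.001, 0.001, -1.0]]
force: [-0.4, 0.2, -0.5]
finger_gap: 1.0
finger_force: 0.0
top can [ 459.9 -281.7] 26.5 557
top sticks [ 633.1 -192.6] 30.6 372
top cactus [441.8 248.6] 31.8 81
top wine [677.4 -10.5] 29.0 525
pencils ((465.4288635253906, -2.059600830078125), (58.07597351074219, 57.98591613769531), 60.88386154174805)
scene can [ 461.8 -281. ] 25.9 781
scene sticks [ 634.8 -192. ] 30.3 703
scene cactus [443.4 248.4] 30.7 124
scene wine [680.1 -10. ] 29.2 761
pencils ((467.2947082519531, -1.5875358581542969), (60.06193161010742, 63.22004699707031), 60.64308166503906)
```

View pics/scene4.png

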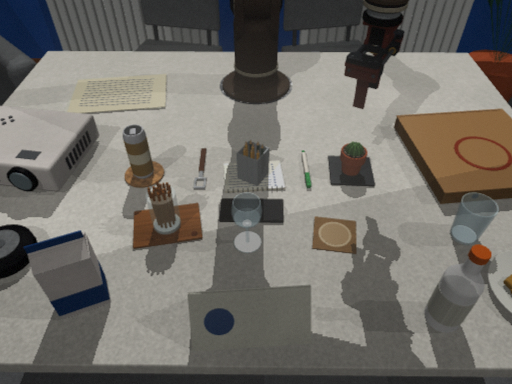

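The final view shows the can on the coaster (138,155), sticks on the board (165,210), pencils on the pad (253,165), and cactus on the tile (353,160). All four are upright and centred, the wine glass is unmoved, and the gripper is clear.

```bash
python3 -c "
from bench import job_done
print(job_done())"
```

```text
the job is handed in; nothing more can be done
None
```

The job is handed in (no verdict was returned): by the last camera check all four things stand upright within about 3 mm of their places' centres, and the wine glass has not moved.

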